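# Load the planing jig with the block that matches its fence

## Robot

A 6-joint arm with a two-finger parallel gripper is mounted at the origin on the work surface. World frame = base frame: x ahead of the robot, y to its left, z up, the work surface at z = 0. Lengths are in mm, angles in rad, forces in N, time in s.
With the tool pointing down it reaches from about 325 to 850 mm from the base axis. Payload 15.5 kg.
Tool frame: the origin (TCP) lies on the centre line of the jaws, within the pads' length; the fingertips stand 11 mm ahead of it and the grasp point (between the pads) lies 8 mm behind it (env.finger_overhang is the distance from the TCP to the fingertips, in mm); y points along the fingers, z is the direction in which the jaws open and shut, and the axes are right-handed (so a half turn about y gives the same grasp; the last joint's range is limited). The gripper opens to 91 mm and grips with 3 to 60 N. Pads are 32 mm wide; open, the fingers measure 118 mm over their backs; the gripper's body (76 mm by 178 mm) begins 60 mm behind the grasp point.
Start: joints at [-0.096, 0.494, 1.345, -0, 1.302, -0.096], TCP at [625.001, 0.003, 224.915] pointing down, gripper open.
Joint ranges: [-2.91, 2.91], [-0.82, 2.16], [0.22, 2.67], [-1.22, 4.37], [0.12, 2.79], [-3.08, 3.08]. Speed limits (rad/s): [1.89, 1.89, 2.57, 3.01, 3.01, 3.01].

## Interface

Orientations are given as a rotation vector (axis times angle).
In Python, from cell import env gives the robot as it stands.
- The arm moves only by the tool jog_arm, never from a script. Its argument "plan" is a list of rows, each a list of 3 entries, a list of its own where there are three numbers: the shift along the world's x, y, z in m, then the turn, a rotation vector about the world's x, y, z in degrees, then the opening in per cent of the stroke, from 0 (shut) to 100 (fully open). A call has 1 to 12 rows; each row shifts and turns the commanded pose from where the row before left it; what a row does not reach is not made up. A row lasts 1/12 s, in which the tool goes at most 41.7 mm and 7.16 degrees, less where a joint would pass 70% of its speed; a pose out of reach is approached as far as the arm can. A call with a gripper value outside its range is refused whole. The fingers move at their own pace and stop on an object; "force" is the grip in N (left out, the last holds). Time passes only in rows, so rows that do not move let the fingers close. It gives the time, the measured TCP pose, the force and the opening at its end, in the units of the state.
- env.state(): the state, without advancing time (a new reading comes with each control period).
- env.get_image(name): name is "scene" or "side" or "wrist"; returns the picture (400x640x3 uint8, blue, green, red); there is no depth.
- env.camera_info(name): a dict with "fx", "fy", "cx", "cy" (pixels), "position" and "rotation" of the camera in the world; the wrist camera has in their place "T_tool_cam" (4x4, takes a point from camera to tool coordinates, whose origin is the TCP and whose axes are the tool frame's). Camera axes: x right, y down, z forward; pixel columns grow to the right and rows downward; lengths in mm; the calibration is good to about 2 mm. The wrist camera is an equidistant fisheye: a pixel r from the principal point sees the ray r / f radians off the axis. A picture is of the moment at which its call begins: read the wrist's pose just before it. camera_info takes no time and is no camera call.
- env.close_job(): hands the job in, once; it reports no verdict.
The state is a dict: "time_s": time; "joint_pos": joint angles; "qd": joint speeds; "tau": joint torques, N m; "position": TCP position; "tcp_rot": TCP orientation; "contact_force": force on the tool from outside, world axes, zero at the start; "ft_torque": the same for the moment, N m; "grip_width": finger opening in mm.
Only numpy, scipy, OpenCV 4.12 (cv2) and the standard library are available. Lean on these libraries where they do the work, as an engineer would, in place of code of your own. Each camera call takes 0.05 s, during which the arm holds its last target. There are 200 camera calls.

## Task

One of the four wooden blocks in the sloping rack is exactly as long as the planing jig's dark wooden fence. Take that one, set it on the jig's bed and slide it along the fence, pushing the sprung curved arm back with it, until it is right up against the end stop; let go so that the arm holds it upright and flat on the bed against the fence. Leave the other blocks in their places and do not disturb the pencil, the sanding block and the hammer lying close by.

Things in the scene. Friction and masses are not known exactly. Their poses are not given: they have to be found in the camera images.
- rack: Fixed plywood rack on the bench, 340 mm wide, a board sloping up at 0.56 rad (32 degrees) away from the robot, with a 14 mm high ledge along its lower edge. Origin: under its middle, on the bench; x points up-slope (horizontally), y along the width, z up. The sloping surface meets the ledge at x = -75 mm, z = 35 mm.
- jig: Fixed planing jig. A grey laminate bed, top 18 mm above the bench, spans x -100 to 75, y -160 to 90 mm of its frame. Fence along its y axis on the +x side, end stop at the fence's +y end, open infeed at the -y end, sprung arm on the -x side. Origin: on the bench, under mid-length of the fence, 45 mm to -x of the fence's face; z up.
- fence_mid (a point): Foot of the fence's working face at mid-length, on the bed's top (jig x 45, y 0, z 18 mm). The dark wooden fence is 120 mm long (jig y -60 to 60), 16 mm high and 18 mm thick; its face looks to -x of the jig.
- stop_face (a point): Foot of the end stop's working face, where it meets the fence's face (jig x 45, y 60, z 18 mm). The stop is a dark steel bar, 16 mm high, from jig x 18 to 63, its face looking to -y of the jig. A 120 mm block against it ends flush with the fence.
- hold_arm (a joint): Curved steel arm, 12 mm round bar, 6 to 18 mm above the bed; pivot at jig x -60, y -75 mm. It runs to +y and curves in to a nose near the fence. 0 at rest (15 mm gap from nose to fence face); plus swings it away from the fence, up to 0.6. Sprung: about 2 N at the nose at rest, 4 N on a loaded block (at about 0.16). A block slid from the infeed meets its slanting side and pushes it back.
- nose (a point): Centre of the bar at the nose of the sprung arm (30 mm above the bench); moves with it.
- block_a: Planed pale wooden block 104 mm long, 34 mm wide, 50 mm high, loose. It lies on the sloping rack, length up the slope, lower end on the ledge, 85 mm from its neighbours' centres; which place is which varies. Origin: middle of its underside's edge at one end (the lower end in the rack); x along the length, y across the width, z up from the underside. All four have the same section and wood.
- block_b: Planed pale wooden block 120 mm long, 34 mm wide, 50 mm high, loose. It lies on the sloping rack, length up the slope, lower end on the ledge, 85 mm from its neighbours' centres; which place is which varies. Origin: middle of its underside's edge at one end (the lower end in the rack); x along the length, y across the width, z up from the underside. All four have the same section and wood.
- block_c: Planed pale wooden block 136 mm long, 34 mm wide, 50 mm high, loose. It lies on the sloping rack, length up the slope, lower end on the ledge, 85 mm from its neighbours' centres; which place is which varies. Origin: middle of its underside's edge at one end (the lower end in the rack); x along the length, y across the width, z up from the underside. All four have the same section and wood.
- block_d: Planed pale wooden block 152 mm long, 34 mm wide, 50 mm high, loose. It lies on the sloping rack, length up the slope, lower end on the ledge, 85 mm from its neighbours' centres; which place is which varies. Origin: middle of its underside's edge at one end (the lower end in the rack); x along the length, y across the width, z up from the underside. All four have the same section and wood.
- block_b_mid (a point): Middle of the underside of block_b, 60 mm from its origin along x.
- hammer: Hammer 260 mm long lying on the bench, bystander; origin under it.
- pencil: Flat carpenter's pencil 160 x 14 x 10 mm lying between rack and jig, bystander; origin under its middle.
- sander: Cork sanding block 110 x 65 x 31 mm, bystander; origin under its middle.
Not all that is in view belongs to the job. What is shaped like the block_b but pink is not meant.

How it is judged (in metres and radians):
On the way, in this order (a step that is already met when the one before it is completed fails the run):
1. the 120 mm block has been taken out of the rack (over 100 mm from its start) (distance of block_b_mid from where it was at the start of the episode above 0.1 m), for 0.1 s.
2. the block, over the bed, has pushed the sprung arm back by more than 0.06 rad (value of joint hold_arm above 0.06 rad and horizontal distance between block_b_mid and fence_mid below 0.15 m), for 0.1 s.
At the end, for the whole second after the job is handed in: The 120 mm block (block_b) rests, released, on the jig's bed (within 4 mm, upright and parallel to the fence within 0.05 rad), against the fence within 3 mm and the end stop within 4 mm, with the sprung arm pressing on it (arm angle above 0.08 rad) (x of block_b_mid in the frame of jig between 0.025 and 0.031 m and y of block_b_mid in the frame of jig between -0.004 and 0.004 m and z of block_b_mid in the frame of jig between 0.014 and 0.022 m and angle between the x axis of block_b and the y axis of jig, either way round below 0.05 rad and angle between block_b_mid's own z axis and vertical below 0.05 rad and value of joint hold_arm above 0.08 rad and linear speed of block_b below 0.01 m/s); the robot touches nothing.
It fails at once if another block was moved by more than 20 mm (distance of any of block_a, block_c, block_d from where it was at the start of the episode above 0.02 m).
It fails at once if the pencil, sanding block or hammer was moved by more than 30 mm (distance of any of hammer, pencil, sander from where it was at the start of the episode above 0.03 m).
It also fails if it takes over 45 s, if anything falls off the work surface, if the arm or the gripper's body presses on something with over 40 N, if the wrist force passes 120 N, or if a joint passes its speed limit or range.

## Working session

There is one attempt and no reset: what is moved stays moved. The work goes in short steps, Python scripts to look and compute and a tool call to move; the robot and the scene stay as the last step left them, time stands still between calls to the robot, and variables do not carry over. Pictures are saved under pics/ and viewed, about 8 in all and at most 12, crops included, and the job is handed in when it is done.

Besides the shell and the picture viewer there is one more tool, called by a JSON object that holds its "api" and its "payload". jog_arm: Moves the arm, as the interface text tells. Its arguments: {"type":"object","properties":{"plan":{"type":"array"},"force":{"type":"number"}},"required":["plan"]}

```bash
ls; mkdir -p pics
python3 - <<'E'
from cell import env
import cv2
for n in("scene","side"):
    cv2.imwrite(f"pics/{n}0.png",env.get_image(n)); print(n,env.camera_info(n))
print(env.camera_info("wrist")); s=env.state();print(s, env.finger_overhang)
cv2.imwrite("pics/wrist0.png",env.get_image("wrist"))
E
```

```text
pics
scene {'fx': 418.2696037212049, 'fy': 418.2696037212049, 'cx': 324.02899086353665, 'cy': 192.16435151740302, 'position': array([1416.69361664, -536.19578299,  895.7449393 ]), 'rotation': array([-1.91369502, -1.24004847,  0.59470463])}
side {'fx': 418.97674030102957, 'fy': 418.97674030102957, 'cx': 317.81780899311104, 'cy': 196.50944613994406, 'position': array([120.71877208, 965.43237529, 754.84511215]), 'rotation': array([-0.40959038,  2.59554807, -1.44384508])}
{'fx': 309.70691628693146, 'fy': 309.70691628693146, 'cx': 319.9993627421918, 'cy': 199.72490376480295, 'T_tool_cam': array([[ 1.90315244e-04,  9.69469725e-01,  2.45210963e-01,
        -6.85808353e+01],
       [ 6.09930315e-05, -2.45210978e-01,  9.69469738e-01,
        -1.59866813e+02],
       [ 9.99999980e-01, -1.69548710e-04, -1.05798284e-04,
         2.73833710e-01],
       [ 0.00000000e+00,  0.00000000e+00,  0.00000000e+00,
         1.00000000e+00]])}
{'time_s': 0.1, 'joint_pos': array([-9.54908224e-02,  4.94113637e-01,  1.34604775e+00,  1.13149321e-05,
        1.30248275e+00, -9.54785834e-02]), 'qd': array([-0.00121121, -0.0010594 , -0.00066074,  0.00129297,  0.00051082,
        0.00133514]), 'tau': array([ 1.53078610e-03, -8.80241275e+01, -3.82546771e+01,  7.07121310e-02,
        4.82549379e-02, -5.43761678e-05]), 'position': array([6.24687125e+02, 4.26491789e-02, 2.24409744e+02]), 'tcp_rot': array([-1.20988051,  1.21003331, -1.20863441]), 'contact_force': array([ 0.60250745, -0.13322764,  0.32382976]), 'ft_torque': array([ 0.00072995, -0.01821092, -0.0348635 ]), 'grip_width': 91.38536231795923} 11.0
```

View pics/scene0.png

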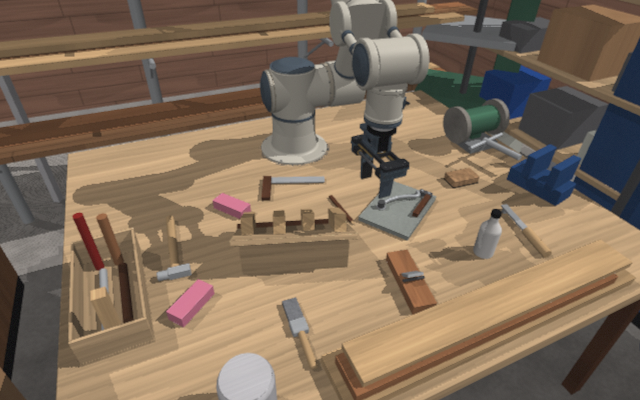

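View pics/side0.png

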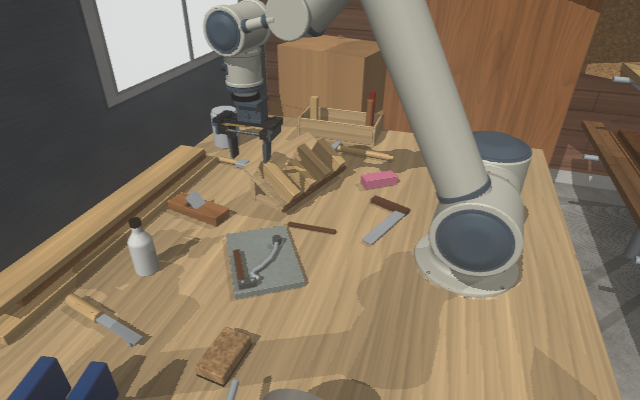

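View pics/wrist0.png

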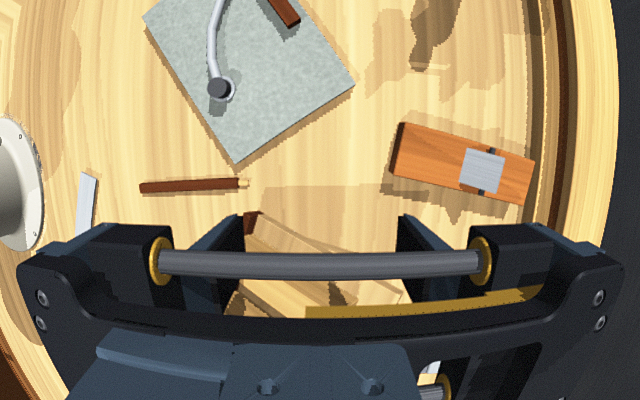

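Scene view: rack with four blocks (upper ends near (247,222), (279,222), (308,220), (337,218)), the jig at (397,208), pink decoy blocks at (231,205) and (190,302), and the pencil at (340,208). Side view: jig at (265,260) and rack at (300,180). The wrist view shows the jig top centre, the pencil at (190,186), and the rack hidden behind the gripper. Next I take rough positions.

```bash
cat > h.py <<'E'
import numpy as np, cv2
from cell import env
from scipy.spatial.transform import Rotation as R
def ray(name,px,st=None):
    """origin, unit direction (world) of pixels px"""
    c=env.camera_info(name); px=np.atleast_2d(np.array(px,float))
    u=(px-[c["cx"],c["cy"]])/[c["fx"],c["fy"]]
    if name=="wrist":
        r=np.linalg.norm(u,axis=1,keepdims=True); d=np.c_[u/np.maximum(r,1e-9)*np.sin(r),np.cos(r)]
        T=c["T_tool_cam"]; W=R.from_rotvec(st["tcp_rot"]).as_matrix()
        return W@T[:3,3]+st["position"], d@(W@T[:3,:3]).T
    d=np.c_[u,np.ones(len(u))]; d/=np.linalg.norm(d,axis=1,keepdims=True)
    return np.array(c["position"]), d@R.from_rotvec(c["rotation"]).as_matrix().T
def onz(name,px,z,st=None):
    o,d=ray(name,px,st); return o+d*((z-o[2])/d[:,2])[:,None]
def tri(rays):
    """least-squares meeting points of [(o,d),...] ; returns points and rms miss"""
    out=[]
    for i in range(len(rays[0][1])):
        P=[np.eye(3)-np.outer(d[i],d[i]) for o,d in rays]
        p=np.linalg.solve(sum(P),sum(Q@o for Q,(o,d) in zip(P,rays)))
        out.append([*p,np.sqrt(np.mean([np.sum((Q@(p-o))**2) for Q,(o,d) in zip(P,rays)]))])
    return np.array(out)
def proj(name,p,st):
    c=env.camera_info("wrist"); T=np.eye(4);T[:3,:3]=R.from_rotvec(st["tcp_rot"]).as_matrix();T[:3,3]=st["position"]
    q=np.linalg.inv(T@c["T_tool_cam"])@np.r_[p,1]; q=q[:3]
    th=np.arctan2(np.hypot(*q[:2]),q[2]); return c["fx"]*th*q[:2]/np.hypot(*q[:2])+[c["cx"],c["cy"]]
E
python3 - <<'E'
from h import *
np.set_printoptions(precision=1,suppress=True)
print("jig side",onz("side",[(226,234),(290,226),(305,286),(236,296)],18))
print("rack back bottom scene",onz("scene",[(244,273),(347,265)],0))
print("pencil side",onz("side",[(289,225),(336,232)],5))
print("rack side lower edge L/R",onz("side",[(290,210),(345,168)],30))
s=env.state();print("jig wrist",onz("wrist",[(142,16),(353,86),(236,164)],18,s), onz("wrist",[(140,187),(248,184)],10,s))
E
```

```text
jig side [[666.1 116.   18. ]
 [504.   20.8  18. ]
 [378.3 245.5  18. ]
 [524.8 329.1  18. ]]
rack back bottom scene [[ 594.6 -384.7    0. ]
 [ 683.9 -103.2    0. ]]
pencil side [[515.5   0.3   5. ]
 [369.6 -10.4   5. ]]
rack side lower edge L/R [[ 528.   -42.9   30. ]
 [ 435.5 -366.6   30. ]]
jig wrist [[386.4 229.8  18. ]
 [663.4 113.1  18. ]
 [522.3  20.9  18. ]] [[373.7  -7.8  10. ]
 [534.4  -5.7  10. ]]
```

{"api": "jog_arm", "payload": {"plan": [[[0.002,-0.023,0.008],[0,0,6.6],60],[[0.002,-0.023,0.008],[0,0,6.6],60],[[0.002,-0.023,0.008],[0,0,6.6],60],[[0.002,-0.023,0.008],[0,0,6.6],60],[[0.002,-0.023,0.008],[0,0,6.6],60],[[0.002,-0.023,0.008],[0,0,6.6],60],[[0.002,-0.023,0.008],[0,0,6.6],60],[[0.002,-0.023,0.008],[0,0,6.6],60],[[0.002,-0.023,0.008],[0,0,6.6],60],[[0.002,-0.023,0.008],[0,0,6.6],60],[[0.002,-0.023,0.008],[0,0,6.6],60],[[0,0,0],[0,0,0],60]]}}

```text
time_s: 1.15
position: [647.3, -257.2, 313.9]
tcp_rot: [-1.56, 0.232, -0.235]
contact_force: [-0.4, -0.4, 0.6]
grip_width: 54.8
```

Run:
```python
from h import *
import pickle
s=env.state();im=env.get_image("wrist");print(s["position"],s["tcp_rot"],s["time_s"],s["grip_width"])
cv2.imwrite("pics/w1.png",im);pickle.dump(s,open("w1.pkl","wb"))
```

```text
[ 647.25564062 -257.16420016  313.87665059] [-1.55982078  0.23228151 -0.2349679 ] 1.15 54.79328391099619
```

View pics/w1.png

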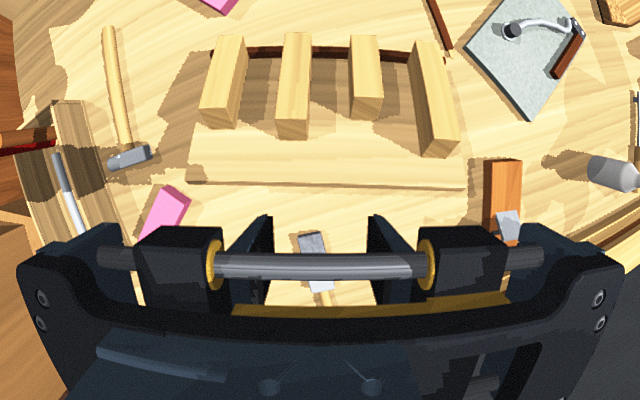

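The wrist view shows all four blocks: left (219,80), second (294,85), third (364,78, shortest) and right (435,97, longest). The pink decoys are at (165,212) and (220,3). The likely 120 mm block is the left one, so I take a close crop before measuring.

Run:
```python
import cv2
im=cv2.imread("pics/w1.png")[25:195,180:475]
im=cv2.resize(im,None,fx=2.7,fy=2.7,interpolation=cv2.INTER_CUBIC)
for i in range(0,300,20): cv2.putText(im,str(180+i),(int(i*2.7),8),0,.3,(0,0,255)); cv2.line(im,(int(i*2.7),8),(int(i*2.7),12),(0,0,255))
for i in range(0,170,20): cv2.putText(im,str(25+i),(0,int(i*2.7)+4),0,.3,(0,0,255))
cv2.imwrite("pics/c1.png",im)
```

```text
(no output)
```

View pics/c1.png

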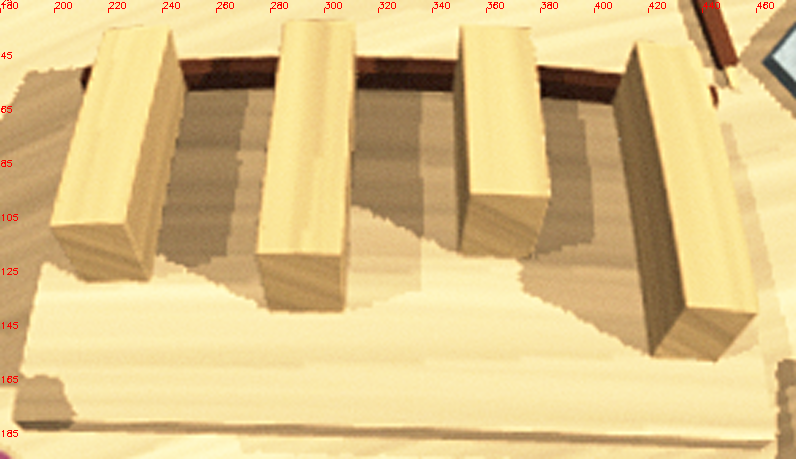

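{"api": "jog_arm", "payload": {"plan": [[[0.015,-0.02,-0.01],[0,0,0],60],[[0.015,-0.02,-0.01],[0,0,0],60],[[0.015,-0.02,-0.01],[0,0,0],60],[[0.015,-0.02,-0.01],[0,0,0],60],[[0,0,0],[0,0,0],60]]}}

```text
time_s: 1.62
position: [707.6, -334.7, 268.5]
tcp_rot: [-1.556, 0.244, -0.238]
contact_force: [0.2, -0.4, -1.0]
grip_width: 54.6
```

Run:
```python
from h import *
import pickle
s=env.state();im=env.get_image("wrist");print(s["position"],s["tcp_rot"],s["time_s"])
cv2.imwrite("pics/w2.png",im);pickle.dump(s,open("w2.pkl","wb"))
im=im[0:210,160:460]
im=cv2.resize(im,None,fx=2.6,fy=2.6,interpolation=cv2.INTER_CUBIC)
for i in range(0,300,20): cv2.putText(im,str(160+i),(int(i*2.6),8),0,.3,(0,0,255)); cv2.line(im,(int(i*2.6),8),(int(i*2.6),12),(0,0,255))
for i in range(0,210,20): cv2.putText(im,str(i),(0,int(i*2.6)+4),0,.3,(0,0,255))
cv2.imwrite("pics/c2.png",im)
```

```text
[ 707.56773185 -334.72152901  268.52368138] [-1.55619886  0.24415502 -0.23797552] 1.6167
```

View pics/c2.png

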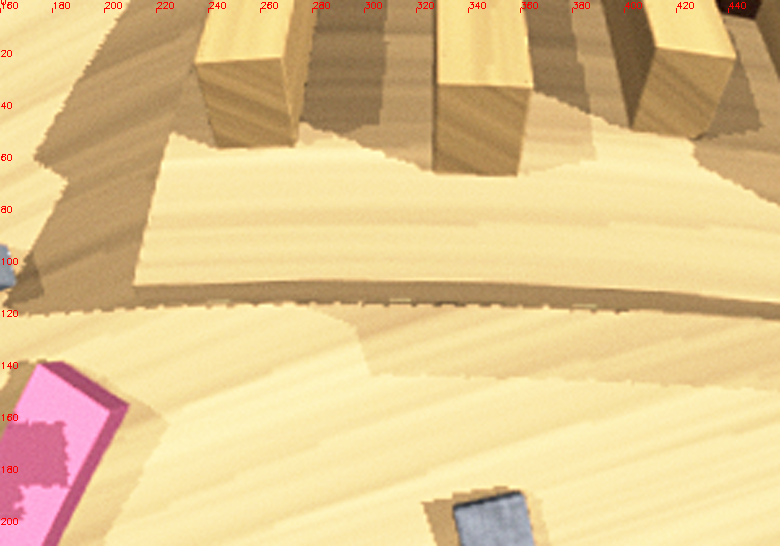

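Crops: block L upper end at about (199,108)–(226,108) and lower end at (220,36)–(243,35). Now I triangulate and get lengths on the tilted plane.

Run:
```python
from h import *
import pickle
np.set_printoptions(precision=1,suppress=True)
s1,s2=[pickle.load(open(f"w{i}.pkl","rb")) for i in(1,2)]
A=lambda p:np.array(p)/2.7+[180,25]
B=lambda p:np.array(p)/2.6+[160,0]
up1=A([(51,224),(124,224),(88,281),(152,280),(257,254),(342,254),(467,196),(548,194)])
up2=B([(196,64),(282,57),(217,147),(295,146),(437,85),(531,88),(656,46),(735,58)])
print(tri([ray("wrist",up1,s1),ray("wrist",up2,s2)]))
# rack frame from ledge/blocks: yaw via upper ends of rack edge, board top edge both views
e=A([(20,424),(770,442)]); print("board top edge z?",onz("wrist",e,130,s1))
for yaw in (-17.6,):
  # sloping top-face plane: through rack axis; solve using L block width: use lower-end top corners at z= 35+50cos32=77.4
  z0=35+50*np.cos(.56)
  lo=[onz("wrist",A(p),z0,s1) for p in ([(108,30),(171,27)],[(283,21),(352,20)],[(461,28),(530,28)],[(637,43),(694,41)])]
  m=np.array([l.mean(0) for l in lo]);print(np.array(lo).reshape(-1,3))
  v=m[3]-m[0]; print("mids",m,"yaw y axis",np.degrees(np.arctan2(v[1],v[0])),"pitch",np.linalg.norm(v)/3)
  y=v/np.linalg.norm(v); x=np.array([y[1],-y[0],0]); n=-np.sin(.56)*x+np.cos(.56)*np.array([0,0,1])
  for l,u in zip(lo,([(51,224),(124,224)],[(257,254),(342,254)],[(467,196),(548,194)],[(687,307),(756,314)])):
    o,d=ray("wrist",A(u),s1); P=o+d*(((l.mean(0)-o)@n)/(d@n))[:,None]
    print("len",np.linalg.norm(P.mean(0)-l.mean(0)),"w",np.linalg.norm(P[1]-P[0]),np.linalg.norm(l[1]-l[0]),"up",P.mean(0),"dir",np.degrees(np.arctan2(*(P.mean(0)-l.mean(0))[[1,0]])))
```

```text
[[ 521.4 -361.4  137.7    0.3]
 [ 533.6 -329.8  142.9    0.2]
 [ 545.2 -369.    96.1    1.2]
 [ 555.9 -338.6   95.2    0.4]
 [ 563.5 -281.2  147.2    0.2]
 [ 573.7 -249.8  147.2    0.3]
 [ 565.5 -195.6  137.9    0.1]
 [ 573.6 -161.7  130.3    0.5]]
board top edge z? [[ 597.3 -409.3  130. ]
 [ 703.9  -89.   130. ]]
[[ 426.9 -327.7   77.4]
 [ 438.  -297.5   77.4]
 [ 454.4 -245.5   77.4]
 [ 464.4 -214.4   77.4]
 [ 482.8 -166.2   77.4]
 [ 490.9 -134.1   77.4]
 [ 509.6  -84.1   77.4]
 [ 514.1  -53.8   77.4]]
mids [[ 432.4 -312.6   77.4]
 [ 459.4 -229.9   77.4]
 [ 486.9 -150.2   77.4]
 [ 511.9  -69.    77.4]] yaw y axis 71.93843576753642 pitch 85.42341389007673
len 118.79448276989038 w 32.852251099754845 32.22661267709826 up [ 527.5 -345.5  140.5] dir -19.070828651681474
len 135.71192235864228 w 32.900286248112046 32.685621033304685 up [ 568.9 -265.1  149.5] dir -17.837714622451074
len 102.85414309120122 w 33.74107502183966 33.1552317727599 up [ 569.3 -178.5  132. ] dir -19.011489774886062
len 153.60651064194377 w 30.55757618665454 30.554580525540153 up [ 635.  -111.1  158.9] dir -18.91249674220438
```

```bash
cat >> h.py <<'E'
def todo(p,y,z):
    """shift (mm) and turn (deg, world rotvec) from here to TCP p, tool y, tool z"""
    s=env.state(); y=np.array(y,float);y/=np.linalg.norm(y); z=np.array(z,float);z-=y*(y@z);z/=np.linalg.norm(z)
    W=np.c_[np.cross(y,z),y,z]; r=R.from_matrix(W)*R.from_rotvec(s["tcp_rot"]).inv()
    print("t",s["time_s"],"shift",np.round(np.array(p)-s["position"],1),"turn",np.round(np.degrees(r.as_rotvec()),2),"|",np.round(np.degrees(r.magnitude()),1))
E
python3 - <<'E'
from h import *
a=np.radians(-18.5); x=np.array([np.cos(a),np.sin(a),0]); y=np.array([-x[1],x[0],0]); n=-np.sin(.56)*x+np.cos(.56)*np.array([0,0,1])
g=np.array([480,-329,109])-15*n; print(n,g); todo(g+80*n,-n,y)
E
```

```text
[-0.50373644  0.16854785  0.84725511] [ 487.55604655 -331.52821781   96.29117333]
t 1.6667 shift [-259.8   15.2 -105.7] turn [-10.04 -30.69  -0.92] | 32.3
```

{"api": "jog_arm", "payload": {"plan": [[[-0.0325,0.002,-0.005],[-1.25,-3.84,-0.11],60],[[-0.0325,0.002,-0.005],[-1.25,-3.84,-0.11],60],[[-0.0325,0.002,-0.005],[-1.25,-3.84,-0.11],60],[[-0.0325,0.002,-0.005],[-1.25,-3.84,-0.11],60],[[-0.0325,0.002,-0.005],[-1.25,-3.84,-0.11],60],[[-0.0325,0.002,-0.005],[-1.25,-3.84,-0.11],60],[[-0.0325,0.002,-0.005],[-1.25,-3.84,-0.11],60],[[-0.0325,0.002,-0.005],[-1.25,-3.84,-0.11],60],[[0,0,-0.033],[0,0,0],60],[[0,0,-0.033],[0,0,0],60],[[0,0,0],[0,0,0],60],[[0,0,0],[0,0,0],60]]}}

```text
time_s: 2.67
position: [469.3, -317.1, 169.8]
tcp_rot: [-1.596, -0.16, -0.65]
contact_force: [-0.2, -0.4, 0.7]
grip_width: 54.8
```

Run:
```python
from h import *
a=np.radians(-18.5); x=np.array([np.cos(a),np.sin(a),0]); y=np.array([-x[1],x[0],0]); n=-np.sin(.56)*x+np.cos(.56)*np.array([0,0,1])
g=np.array([480,-329,109])-15*n; todo(g,-n,y)
import pickle
s=env.state();im=env.get_image("wrist")
cv2.imwrite("pics/w3.png",im);pickle.dump(s,open("w3.pkl","wb"))
for p in ([480,-329,109],[432.4,-312.6,77.4],[527.5,-345.5,140.5]): print(proj("wrist",np.array(p),s))
```

```text
t 2.6667 shift [ 18.2 -14.4 -73.5] turn [-1.02 -2.34 -0.44] | 2.6
[308.84437775 193.17585972]
[309.52270338 110.74953884]
[308.52651986 268.25264919]
```

View pics/w3.png

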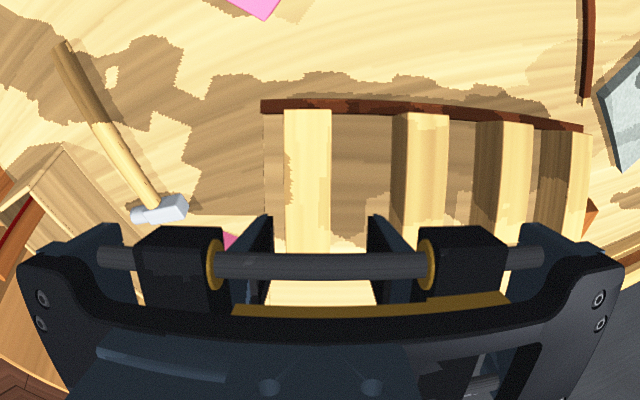

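Wrist view: the block lies between the open fingers, mid-column 308 at its lower end (row 110), just where the measured points project (309,111). I go in along the slope normal and grip.

{"api": "jog_arm", "payload": {"plan": [[[-0.022,-0.001,-0.006],[-1.0,-2.3,-0.4],60],[[0,0,0],[0,0,0],60],[[0.01,-0.0034,-0.017],[0,0,0],60],[[0.01,-0.0034,-0.017],[0,0,0],60],[[0.01,-0.0034,-0.017],[0,0,0],60],[[0.005,-0.0017,-0.0085],[0,0,0],60],[[0,0,0],[0,0,0],60],[[0,0,0],[0,0,0],60]]}}

```text
time_s: 3.38
position: [493.4, -330.3, 108.4]
tcp_rot: [-1.598, -0.186, -0.674]
contact_force: [-0.0, -0.7, 0.6]
grip_width: 54.9
```

Run:
```python
from h import *
a=np.radians(-18.5); x=np.array([np.cos(a),np.sin(a),0]); y=np.array([-x[1],x[0],0]); n=-np.sin(.56)*x+np.cos(.56)*np.array([0,0,1])
g=np.array([480,-329,109])-15*n; todo(g,-n,y); print(env.state()["contact_force"])
```

```text
t 3.3833 shift [ -5.9  -1.2 -12.1] turn [-0.39 -0.66 -0.42] | 0.9
[-0.00746831 -0.6564135   0.60358361]
```

{"api": "jog_arm", "payload": {"plan": [[[-0.006,-0.001,-0.012],[-0.4,-0.7,-0.4],60],[[0,0,0],[0,0,0],60],[[0,0,0],[0,0,0],45],[[0,0,0],[0,0,0],30],[[0,0,0],[0,0,0],20],[[0,0,0],[0,0,0],20],[[0,0,0],[0,0,0],20]], "force": 30}}

```text
time_s: 3.97
position: [491.4, -333.2, 103.9]
tcp_rot: [-1.603, -0.174, -0.678]
contact_force: [-3.7, 0.6, 7.5]
grip_width: 33.8
```

Run:
```python
from h import *
a=np.radians(-18.5); x=np.array([np.cos(a),np.sin(a),0]); y=np.array([-x[1],x[0],0]); n=-np.sin(.56)*x+np.cos(.56)*np.array([0,0,1])
g=np.array([480,-329,109])-15*n; todo(g,-n,y); print(env.state()["contact_force"],env.state()["grip_width"])
```

```text
t 3.9667 shift [-3.9  1.7 -7.6] turn [-0.31 -0.95  0.18] | 1.0
[-3.71952052  0.56064668  7.49035199] 33.83251458226227
```

Grip width is 33.8 mm, which matches the 34 mm block. I lift along the normal, then set it upright.

{"api": "jog_arm", "payload": {"plan": [[[-0.005,0.0017,0.0085],[0,0,0],20],[[-0.01,0.0034,0.017],[0,0,0],20],[[-0.01,0.0034,0.017],[0,0,0],20],[[-0.01,0.0034,0.017],[0,0,0],20],[[-0.01,0.0034,0.017],[0,0,0],20],[[-0.01,0.0034,0.017],[0,0,0],20],[[0,0,0.025],[2.0,6.1,0],20],[[0,0,0.025],[2.0,6.1,0],20],[[0,0,0.025],[2.0,6.1,0],20],[[0,0,0.025],[2.0,6.1,0],20],[[0,0,0],[2.0,6.1,0],20],[[0,0,0],[0,0,0],20]]}}

```text
time_s: 4.97
position: [446.3, -309.8, 270.5]
tcp_rot: [-1.551, 0.154, -0.332]
contact_force: [-1.5, -0.2, -2.9]
grip_width: 33.8
```

Run:
```python
from h import *
a=np.radians(33.5); todo([592,138,160],[0,0,-1],[np.cos(a),np.sin(a),0]); print(env.state()["position"],env.state()["contact_force"],env.state()["grip_width"])
```

```text
t 4.9667 shift [ 145.7  447.8 -110.5] turn [  2.9    5.94 -38.67] | 39.2
[ 446.31197134 -309.77070222  270.50841093] [-1.45848481 -0.2208994  -2.94679286] 33.751015469739066
```

{"api": "jog_arm", "payload": {"plan": [[[0.012,0.037,0],[0.26,0.54,-3.5],20],[[0.012,0.037,0],[0.26,0.54,-3.5],20],[[0.012,0.037,0],[0.26,0.54,-3.5],20],[[0.012,0.037,0],[0.26,0.54,-3.5],20],[[0.012,0.037,0],[0.26,0.54,-3.5],20],[[0.012,0.037,0],[0.26,0.54,-3.5],20],[[0.012,0.037,0],[0.26,0.54,-3.5],20],[[0.012,0.037,0],[0.26,0.54,-3.5],20],[[0.012,0.037,0],[0.26,0.54,-3.5],20],[[0.012,0.037,0],[0.26,0.54,-3.5],20],[[0.012,0.037,-0.02],[0.26,0.54,-3.5],20],[[0,0,-0.03],[0,0,0],20]]}}

```text
time_s: 5.97
position: [578.2, 102.4, 220.3]
tcp_rot: [-1.425, 0.761, -0.773]
contact_force: [-0.3, 0.3, -2.7]
grip_width: 34.0
```

{"api": "jog_arm", "payload": {"plan": [[[0.013,0.03,-0.02],[0,0,0],20],[[0,0,-0.02],[0,0,0],20],[[0,0,0],[0,0,0],20],[[0,0,0],[0,0,0],20]]}}

```text
time_s: 6.3
position: [587.4, 126.4, 178.5]
tcp_rot: [-1.432, 0.765, -0.768]
contact_force: [-0.6, -0.4, -0.7]
grip_width: 33.7
```

Run:
```python
from h import *
import pickle
a=np.radians(33.5); todo([592,138,160],[0,0,-1],[np.cos(a),np.sin(a),0])
s=env.state();im=env.get_image("wrist");pickle.dump(s,open("w4.pkl","wb"))
cv2.imwrite("pics/w4.png",im); im=im[0:230,160:480]
im=cv2.resize(im,None,fx=2.5,fy=2.5,interpolation=cv2.INTER_CUBIC)
for i in range(0,320,20): cv2.putText(im,str(160+i),(int(i*2.5),8),0,.3,(0,0,255))
for i in range(0,230,20): cv2.putText(im,str(i),(0,int(i*2.5)+4),0,.3,(0,0,255))
cv2.imwrite("pics/c4.png",im); print(s["position"],s["tcp_rot"],s["grip_width"])
```

```text
t 6.3 shift [  4.6  11.6 -18.5] turn [ 0.09  0.06 -0.16] | 0.2
[587.37626316 126.44243437 178.51102921] [-1.43230404  0.76522313 -0.76796272] 33.70592741714362
```

View pics/c4.png

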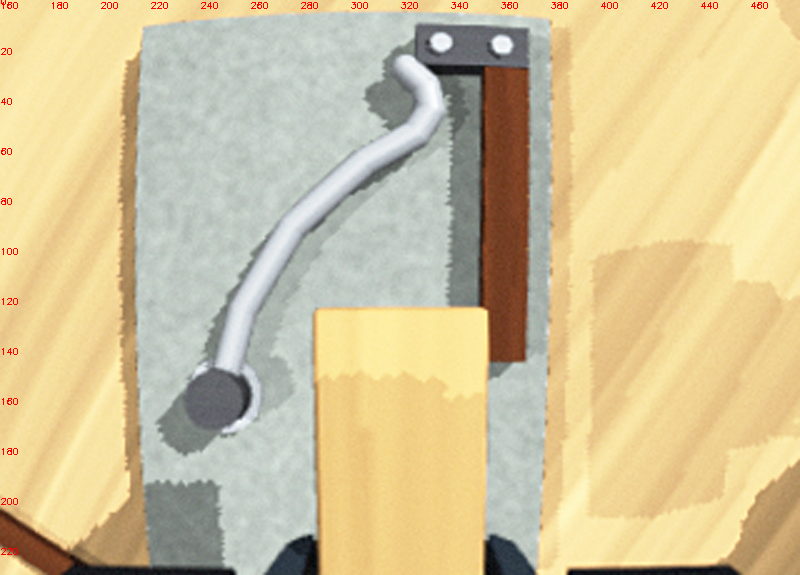

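Crop from the wrist: the block in the grip has its leading end at (286,124)–(355,124). The fence top inner edge runs (354,27)–(356,144), the stop face is at row 27, the arm nose is near (335,40), and the pivot is at (247,160). Now I compute the jig pose and the block's offset in the grip.

Run:
```python
from h import *
import pickle
np.set_printoptions(precision=1,suppress=True)
s=pickle.load(open("w4.pkl","rb")); C=lambda p:np.array(p,float)/2.5+[160,0]
F=onz("wrist",C([(484,68),(489,361),(528,68),(526,361),(416,66)]),34,s); print("fence top in_stop,in_free,out_stop,out_free, stop left",F)
v=F[0]-F[1]; print("len",np.linalg.norm(v),"thick",np.linalg.norm(F[3]-F[1]),"y axis deg",np.degrees(np.arctan2(v[1],v[0])), np.degrees(np.arctan2(*(F[2]-F[3])[[1,0]])))
cor=onz("wrist",C([(144,27),(550,18)]),18,s);print("bed far corners",cor,np.linalg.norm(cor[1]-cor[0]),np.degrees(np.arctan2(*(cor[1]-cor[0])[[1,0]])))
b=onz("wrist",C([(315,309),(488,309)]),s["position"][2]+11,s); W=R.from_rotvec(s["tcp_rot"]).as_matrix()
print("block lead corners tool frame",(b-s["position"])@W, "w",np.linalg.norm(b[1]-b[0]))
print("tool axes",W.T)
```

```text
fence top in_stop,in_free,out_stop,out_free, stop left [[522.9 283.   34. ]
 [590.3 185.3  34. ]
 [537.  293.5  34. ]
 [602.5 193.7  34. ]
 [500.5 268.4  34. ]]
len 118.7000194240201 thick 14.777426886682488 y axis deg 124.62990520658676 123.29252683638727
bed far corners [[386.2 229.6  18. ]
 [531.2 325.   18. ]] 173.62694061863468 33.341702059532516
block lead corners tool frame [[-68.3 -11.1 -16.1]
 [-68.3 -11.1  16.9]] w 33.032509893578585
tool axes [[ 0.6 -0.8  0. ]
 [ 0.  -0.  -1. ]
 [ 0.8  0.6  0. ]]
```

{"api": "jog_arm", "payload": {"plan": [[[0.011,0.0075,-0.02],[0,0,0],20],[[0,0,-0.025],[0,0,0],20],[[0,0,-0.025],[0,0,0],20],[[0,0,-0.02],[0,0,0],20],[[0,0,-0.01],[0,0,0],20],[[0,0,0],[0,0,0],20],[[0,0,0],[0,0,0],20],[[0,0,0],[0,0,0],20]]}}

```text
time_s: 7.02
position: [600.7, 134.1, 81.5]
tcp_rot: [-1.43, 0.762, -0.772]
contact_force: [-0.1, 0.3, -1.4]
grip_width: 33.6
```

```bash
cat >> h.py <<'E'
JA=np.radians(33.6); EX=np.array([np.cos(JA),np.sin(JA),0]); EY=np.array([-EX[1],EX[0],0]); JO=np.array([518.9,209.2,0])
def blk(tx=-8.3,tz=.4):
    """jig x,y of the gripped block's middle, TCP z, force in jig axes"""
    s=env.state(); W=R.from_rotvec(s["tcp_rot"]).as_matrix(); q=s["position"]+W@[tx,0,tz]-JO; f=s["contact_force"]
    print("jig x,y",np.round([q@EX,q@EY],1),"tcp z",round(s["position"][2],1),"f",np.round([f@EX,f@EY,f[2]],1),"w",round(s["grip_width"],1),"tilt deg",np.round(np.degrees(np.arcsin([W[2,0],W[2,2]])),2),"yaw",np.round(np.degrees(np.arctan2(W[1,2],W[0,2])),2),"t",s["time_s"])
E
python3 -c "
from h import *
blk(); todo(env.state()['position'],[0,0,-1],EX)"
```

```text
jig x,y [ 27.  -99.5] tcp z 81.5 f [ 0.1  0.3 -1.4] w 33.6 tilt deg [0.27 0.24] yaw 33.62 t 7.0167
t 7.0167 shift [0. 0. 0.] turn [ 0.09  0.35 -0.02] | 0.4
```

{"api": "jog_arm", "payload": {"plan": [[[-0.0017,-0.0011,-0.008],[0.09,0.35,0],20],[[0,0,-0.008],[0,0,0],20],[[0,0,-0.004],[0,0,0],20],[[0,0,0],[0,0,0],20],[[0,0,0],[0,0,0],20]]}}

```text
time_s: 7.43
position: [597.8, 133.2, 59.3]
tcp_rot: [-1.433, 0.769, -0.765]
contact_force: [0.4, 0.2, -2.7]
grip_width: 33.7
```

```bash
python3 -c "
from h import *
blk(); cv2.imwrite('pics/w5.png',env.get_image('wrist'))"
```

```text
jig x,y [ 24.  -98.7] tcp z 59.3 f [ 0.4 -0.  -2.7] w 33.7 tilt deg [-0.08 -0.18] yaw 33.64 t 7.4333
```

{"api": "jog_arm", "payload": {"plan": [[[0,0,-0.001],[0,0,0],20],[[0,0,-0.001],[0,0,0],20],[[0,0,0],[0,0,0],20],[[0,0,0],[0,0,0],20]]}}

```text
time_s: 7.82
position: [598.0, 133.2, 57.7]
tcp_rot: [-1.433, 0.769, -0.765]
contact_force: [-0.8, -1.0, -2.8]
grip_width: 33.9
```

```bash
python3 -c "
from h import *
blk()"
```

```text
jig x,y [ 24.2 -98.8] tcp z 57.7 f [-1.2 -0.4 -2.8] w 33.9 tilt deg [-0.06 -0.13] yaw 33.64 t 7.8167
```

{"api": "jog_arm", "payload": {"plan": [[[0,0,-0.001],[0,0,0],20],[[0,0,-0.001],[0,0,0],20],[[0,0,0],[0,0,0],20],[[0,0,0],[0,0,0],20]]}}

```text
time_s: 8.15
position: [598.4, 132.8, 56.1]
tcp_rot: [-1.433, 0.768, -0.766]
contact_force: [0.4, -4.1, 4.2]
grip_width: 34.0
```

```bash
python3 -c "
from h import *
blk()"
```

```text
jig x,y [ 24.3 -99.3] tcp z 56.1 f [-2.  -3.6  4.2] w 34.0 tilt deg [-0.02 -0.11] yaw 33.64 t 8.15
```

Bed contact at TCP z ≈ 56.5, where 57 was expected. I now slide along the fence.

{"api": "jog_arm", "payload": {"plan": [[[0.0017,0.0011,0.0007],[0,0,0],20],[[-0.0044,0.0067,0],[0,0,0],20],[[-0.0044,0.0067,0],[0,0,0],20],[[-0.0044,0.0067,0],[0,0,0],20],[[-0.0044,0.0067,0],[0,0,0],20],[[-0.0044,0.0067,0],[0,0,0],20],[[0,0,0],[0,0,0],20],[[0,0,0],[0,0,0],20]]}}

```text
time_s: 8.82
position: [577.1, 168.4, 56.3]
tcp_rot: [-1.434, 0.769, -0.764]
contact_force: [-3.2, -0.5, -1.5]
grip_width: 33.5
```

```bash
python3 -c "
from h import *
blk()
im=env.get_image('wrist')[0:230,160:480]
cv2.imwrite('pics/c6.png',cv2.resize(im,None,fx=2.5,fy=2.5,interpolation=cv2.INTER_CUBIC))"
```

```text
jig x,y [ 26.2 -57.9] tcp z 56.3 f [-2.9  1.4 -1.5] w 33.5 tilt deg [-0.09 -0.17] yaw 33.69 t 8.8167
```

View pics/c6.png

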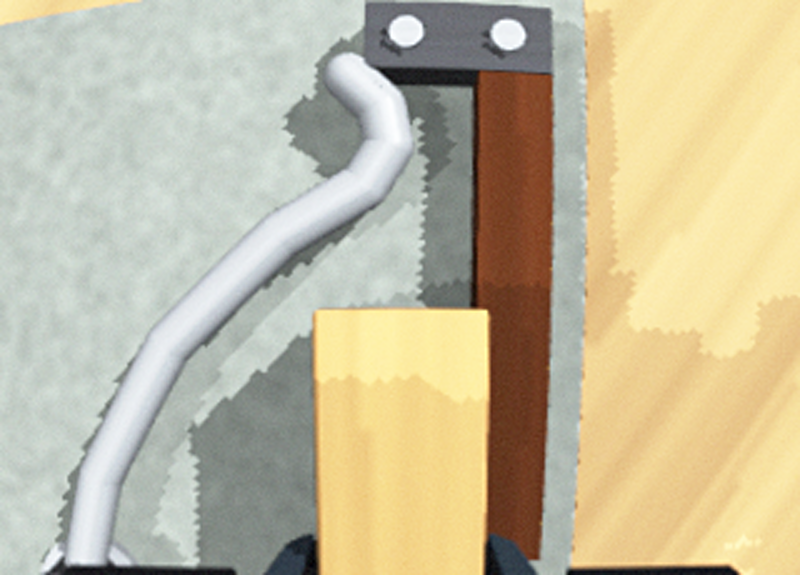

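The block lies along the fence with no visible gap, its leading end at crop row 310, about to meet the arm's slanting side. The stop and nose are clear ahead, so I continue.

{"api": "jog_arm", "payload": {"plan": [[[-0.0044,0.0067,0],[0,0,0],20],[[-0.0044,0.0067,0],[0,0,0],20],[[-0.0044,0.0067,0],[0,0,0],20],[[-0.0044,0.0067,0],[0,0,0],20],[[-0.0044,0.0067,0],[0,0,0],20],[[0,0,0],[0,0,0],20],[[0,0,0],[0,0,0],20]]}}

```text
time_s: 9.45
position: [554.9, 201.8, 56.3]
tcp_rot: [-1.433, 0.77, -0.764]
contact_force: [-6.0, 2.2, 0.4]
grip_width: 33.8
```

```bash
python3 -c "
from h import *
blk()"
```

```text
jig x,y [ 26.3 -17.8] tcp z 56.3 f [-3.8  5.1  0.4] w 33.8 tilt deg [-0.12 -0.18] yaw 33.63 t 9.45
```

{"api": "jog_arm", "payload": {"plan": [[[-0.0033,0.005,0],[0,0,0],20],[[-0.0033,0.005,0],[0,0,0],20],[[-0.0017,0.0025,0],[0,0,0],20],[[0,0,0],[0,0,0],20],[[0,0,0],[0,0,0],20]]}}

```text
time_s: 9.87
position: [547.1, 213.8, 56.4]
tcp_rot: [-1.433, 0.77, -0.765]
contact_force: [-5.5, 0.1, 0.4]
grip_width: 34.0
```

```bash
python3 -c "
from h import *
blk()
im=env.get_image('wrist')[0:230,160:480]
cv2.imwrite('pics/c7.png',cv2.resize(im,None,fx=2.5,fy=2.5,interpolation=cv2.INTER_CUBIC))"
```

```text
jig x,y [26.5 -3.4] tcp z 56.4 f [-4.6  3.1  0.4] w 34.0 tilt deg [-0.1  -0.16] yaw 33.6 t 9.8667
```

View pics/c7.png

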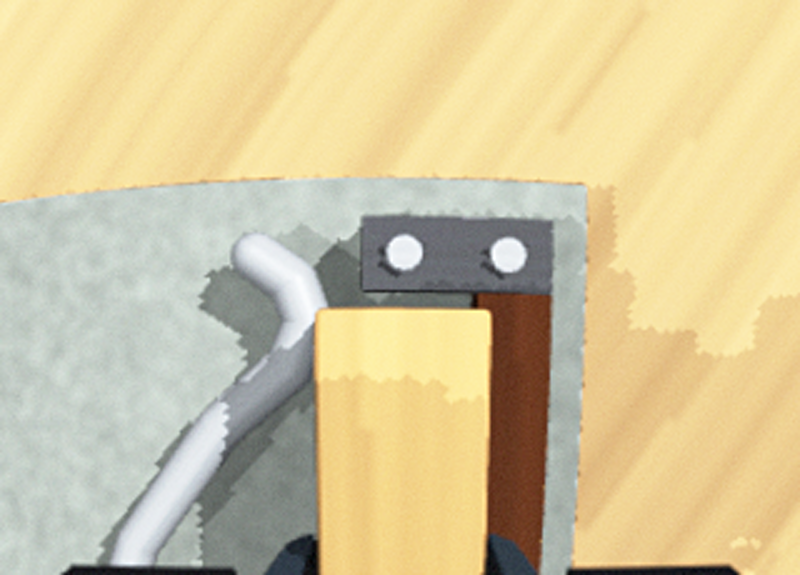

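The arm is pushed back by the block's side, and a few mm remain between the leading end (crop row 310) and the stop (row 292). I creep until the stop reacts.

{"api": "jog_arm", "payload": {"plan": [[[-0.0011,0.0017,0],[0,0,0],20],[[-0.0011,0.0017,0],[0,0,0],20],[[0,0,0],[0,0,0],20],[[0,0,0],[0,0,0],20]]}}

```text
time_s: 10.25
position: [545.2, 216.7, 56.3]
tcp_rot: [-1.433, 0.769, -0.766]
contact_force: [-2.7, -4.1, -1.4]
grip_width: 33.6
```

```bash
python3 -c "
from h import *
blk()"
```

```text
jig x,y [26.5  0. ] tcp z 56.3 f [-4.6 -1.9 -1.4] w 33.6 tilt deg [-0.06 -0.16] yaw 33.6 t 10.25
```

{"api": "jog_arm", "payload": {"plan": [[[-0.0006,0.0008,0],[0,0,0],20],[[-0.0006,0.0008,0],[0,0,0],20],[[0,0,0],[0,0,0],20],[[0,0,0],[0,0,0],20]]}}

```text
time_s: 10.58
position: [544.7, 217.4, 56.4]
tcp_rot: [-1.434, 0.768, -0.767]
contact_force: [0.8, -13.7, -1.0]
grip_width: 33.8
```

```bash
python3 -c "
from h import *
blk()"
```

```text
jig x,y [26.4  0.9] tcp z 56.4 f [ -7.  -11.9  -1. ] w 33.8 tilt deg [ 0.04 -0.15] yaw 33.63 t 10.5833
```

Contact with the stop (−12 N) and the fence (−7 N) is firm, at jig y ≈ 0.9 as measured. I release and lift straight up.

{"api": "jog_arm", "payload": {"plan": [[[0,0,0],[0,0,0],45],[[0,0,0],[0,0,0],55],[[0,0,0],[0,0,0],60],[[0,0,0],[0,0,0],60],[[0,0,0],[0,0,0],60],[[0,0,0.012],[0,0,0],60],[[0,0,0.02],[0,0,0],60],[[0,0,0.03],[0,0,0],60],[[0.009,-0.014,0.03],[0,0,0],60],[[0.009,-0.014,0.03],[0,0,0],60],[[0,0,0],[0,0,0],60],[[0,0,0],[0,0,0],60]]}}

```text
time_s: 11.58
position: [563.3, 190.5, 180.0]
tcp_rot: [-1.43, 0.767, -0.768]
contact_force: [-1.2, 1.1, -1.0]
grip_width: 54.8
```

Run:
```python
from h import *
import pickle
blk(); s=env.state();im=env.get_image("wrist");pickle.dump(s,open("w8.pkl","wb"));cv2.imwrite("pics/w8.png",im)
im=im[0:230,160:480]
cv2.imwrite('pics/c8.png',cv2.resize(im,None,fx=2.5,fy=2.5,interpolation=cv2.INTER_CUBIC))
```

```text
jig x,y [ 27.1 -31.8] tcp z 180.0 f [-0.4  1.6 -1. ] w 54.8 tilt deg [0.01 0.07] yaw 33.58 t 11.5833
```

View pics/c8.png

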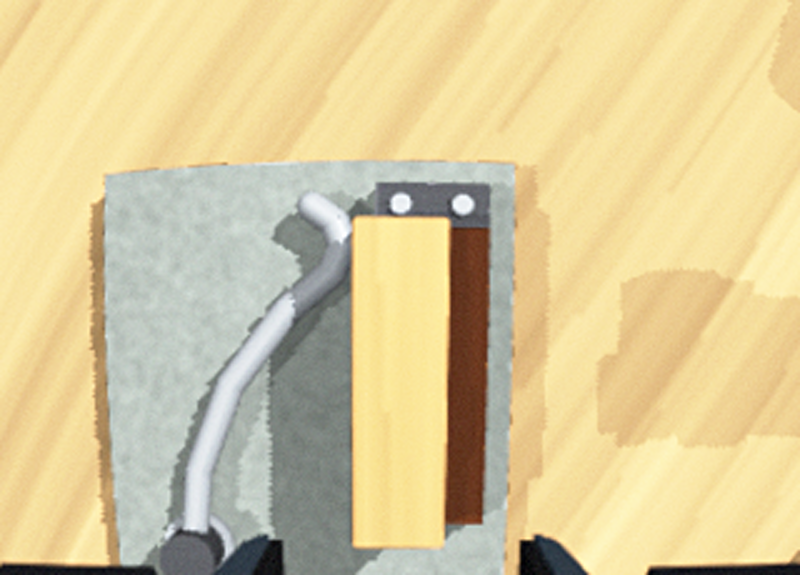

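The block stands against the fence and stop with the arm's nose on its side. Top corners in the crop: (352,217), (449,217), (352,547), (444,547). One numeric check follows.

Run:
```python
from h import *
import pickle
np.set_printoptions(precision=1,suppress=True)
s=pickle.load(open("w8.pkl","rb")); C=lambda p:np.array(p,float)/2.5+[160,0]
J=lambda P:np.c_[(P-JO)@EX,(P-JO)@EY]
b=J(onz("wrist",C([(352,217),(449,217),(352,547),(444,547)]),68,s)); print("block top",b,b.mean(0))
d=b[:2].mean(0)-b[2:].mean(0); print("len",np.linalg.norm(d),"yaw off deg",np.degrees(np.arctan2(-d[0],d[1])))
print("stop far L/R, fence out free",J(onz("wrist",C([(378,183),(490,183),(483,523)]),34,s)))
print("bed corners",J(onz("wrist",C([(105,174),(515,162)]),18,s)))
```

```text
block top [[ 10.3  60.4]
 [ 43.9  60.3]
 [  9.2 -58.6]
 [ 43.1 -58.6]] [26.6  0.9]
len 118.97018492527398 yaw off deg -0.46992416498594475
stop far L/R, fence out free [[ 18.4  77.9]
 [ 62.2  78.5]
 [ 61.1 -59.2]]
bed corners [[-99.9  91.3]
 [ 74.5  90.5]]
```

```bash
python3 -c "
from cell import env
print(env.state()['time_s']); print(env.close_job())"
```

```text
11.6333
the job is handed in; nothing more can be done
None
```

The 120 mm block is in the jig, released against the fence and end stop with the sprung arm pressing on its side. I handed the job in at 11.6 s and got no verdict.

- **Choice of block:** the four blocks measured about 119, 136, 103 and 154 mm. I took the 119 mm one, at the right-hand end of the rack seen from the robot.
- **Placing:** bed contact came at TCP z 56.5 mm, where 57 mm was expected. Contact with the stop gave about 12 N and with the fence about 7 N before I let go.
- **Final camera check:** the middle of the block is at jig x 26.6 mm and y 0.9 mm, about 0.5° off parallel. The block was released and the gripper clear above it.
- **Disagreement:** the fence's outer edge measured 1–2 mm short of its stated 63 mm in the same view. That offset puts the block at x of about 28 mm, flush with the fence. Both readings are inside the 25–31 mm limit.
- **Grip depth:** the grip was about 4 mm shallower than planned, but held.
- **Not checked:** I judged the arm angle only by eye, from its nose resting on the block's side. I did not look again at the rack, the pencil, the sanding block or the hammer.

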